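# Free and push out the locked battery drawer of a light box

## Task

The cells in the classroom light box have to be changed. Take the red-handled release pin from the middle hole of its wooden block, press the sunk orange button of the light blue battery drawer with it, and keep the button held down with the pin while you push the drawer all the way out to its stop; then lift the pin out, let the button spring back up, and stand the pin back in the middle hole of its block. Leave the tumbler, dish, brush and green tile as they are.

Things in the scene. Friction and masses are not known exactly. Their poses are not given: they have to be found in the camera images.
- lightbox: children's light box standing on the table on rubber feet, fixed: plywood case 280 x 220 mm, 62 mm high, with a white opal top. Origin: centre of its underside, on the table; z up; x along its long side. The light blue battery drawer sits in the middle of the short side at -x and slides out towards the box's own -x (level). Its yaw differs from run to run
- drawer (a joint): how far the battery drawer is out, in m: 0 shut (blue front block flush with the case), 0.085 at its end stop. The front block is 120 mm wide (y), 36 mm long (x), its top 62 mm high; behind it three D cells lie in the tray. Drag about 2.5 N; it stays where it is left. Shut, a catch locks it (about 1.5 mm of play) until the button is pressed; from about 14 mm out it is past the catch
- recess (a point): middle of the mouth of the button's recess, in the top face of the drawer's blue front block, 62 mm above the table, midway along the block; moves with the drawer. The recess is a vertical round hole of 17 mm diameter; the orange button lies 14 mm down in it
- drawer_front (a point): middle of the upper edge of the drawer's front face, 62 mm above the table, 18 mm from the recess on the box's -x side; moves with the drawer
- release (a joint): how far the orange release button is pressed down, in m: 0 up, 0.007 fully down. Spring: about 1.8 N at the start, 6 N fully down; pressed 4 mm or more it frees the catch; let go, it springs up. It sits in the drawer and travels with it, so a pin standing in the recess pushes the drawer by the wall of the hole. Shut, the drawer offers nothing else to push or grip
- button_top (a point): centre of the top of the orange button (14 mm diameter), 48 mm above the table when up; goes down as it is pressed
- pintool: release pin: a round steel pin, 8 mm diameter, 50 mm long, rounded end, below a round red handle, 28 mm diameter, 62 mm long; 112 mm long in all, about 60 g. Origin at the pin's tip, z along the pin towards the handle; the handle runs from 50 to 112 mm on z. At the start it stands upright in the middle hole of the block, handle up, its shoulder on the block's top (tip 8 mm above the table)
- pin_tip (a point): the tip of the pin, same point as the pin tool's origin
- block: wooden tool block 60 x 110 mm (x, y), 58 mm high, fixed to the table, with three 14 mm holes 53 mm deep in a row along its y, 35 mm apart; the pin belongs in the middle one. Origin: centre of its underside, z up
- block_hole (a point): middle of the mouth of the block's middle hole, 58 mm above the table
- tumbler: bystander: glass tumbler, 76 mm rim diameter, 88 mm high, standing; origin at the centre of its underside
- dish: bystander: dark magenta dish, 90 mm rim diameter, 40 mm high, standing; origin at the centre of its underside
- brush: bystander: paint brush lying on the table beyond the light box
- tile: bystander: green translucent tile 70 x 45 x 16 mm lying on the light box's white top; origin at the centre of its underside
There are look-alikes about, which are no part of the job. There is more than one size of the pintool; the one meant has the size given above.

How it is judged:
By the outcome, as a careful person would: the job done as asked, in the order asked, and still so for the second after the job is handed in, with the robot touching nothing.
It also fails if it takes over 51 s, if anything falls off the work surface, if the arm or the gripper's body presses on something with over 40 N, if the wrist force passes 120 N, or if a joint passes its speed limit or range.

## Robot

A 6-joint arm with a two-finger parallel gripper is mounted at the origin on the work surface. World frame = base frame: x ahead of the robot, y to its left, z up, the work surface at z = 0. Lengths are in mm, angles in rad, forces in N, time in s.
With the tool pointing down it reaches from about 425 to 950 mm from the base axis. Payload 14.7 kg.
Tool frame: the origin (TCP) lies at the very end of the fingers, on their centre line; the grasp point (between the pads) lies grasp_offset behind it (grasp_offset is the distance from the TCP to the grasp point, in mm); z points along the fingers, y is the direction in which the jaws open and shut (so a half turn about z gives the same grasp; the last joint's range is limited). The gripper opens to 85 mm and grips with 20 to 120 N. Pads are 22 mm wide; open, the fingers measure 114 mm over their backs; the gripper's body (76 mm by 85 mm) begins 54 mm behind the grasp point. The pads swing forward as they close: fully open they stand 13 mm farther back than shut.
Start: joints at [-1.356, 0.48, 1.596, -0, 1.065, -0.047], TCP at [168.249, -627.841, 231.297] pointing down, gripper open.
Joint ranges: [-2.75, 2.75], [-0.82, 2.05], [0.23, 2.67], [-1.56, 4.7], [0.09, 2.69], [-2.92, 2.92]. Speed limits (rad/s): [1.89, 1.89, 2.39, 3.01, 3.01, 3.01].

## Interface

Orientations are given as [roll, pitch, yaw] about the fixed x, y, z axes, in that order (R = Rz(yaw) Ry(pitch) Rx(roll)).
In Python, from cell import * gives the robot as it stands. The module is installed in compiled form; this text tells all that it offers.
- The arm moves only by the tool apply_moves, never from a script. Its argument "plan" is a list that holds one entry, the list of rows, each a list of 7 numbers: the closure, from 0 (fully open) to 1 (shut), then the shift along the tool's x, y, z in m, then the turn, a rotation vector about the tool's x, y, z in rad. In form: [[[gripper, tx, ty, tz, wx, wy, wz], ...]]. A call has 1 to 12 rows; each row shifts and turns the pose as measured when the row begins, along the tool's axes as they then stand; what a row does not reach is not made up. A row lasts 1/10 s, in which the tool goes at most 50 mm and 8.59 degrees, less where a joint would pass 70% of its speed; a pose out of reach is approached as far as the arm can. A call is refused whole if a number of a shift passes 0.05 or a number of a turn 0.15, either way. A call with a gripper value outside its range is refused whole. The fingers move at their own pace and stop on an object; "force" is the grip in N (left out, the last holds). Time passes only in rows, so rows that do not move let the fingers close. It gives the time, the measured TCP pose, the force and the opening at its end, in the units of the state.
- sense(): the state, without advancing time (a new reading comes with each control period).
- grab_frame(name): name is "side" or "top"; returns a dict with "img" (420x560x3 uint8, red, green, blue), "depth" (420x560 float32, mm along the optical axis (not along the pixel's ray), 0 where there is no reading), "fx", "fy", "cx", "cy" (pixels), "R" (3x3) and "t" (3): a world point X has camera coordinates R X + t. Camera axes: x right, y down, z forward; pixel columns grow to the right and rows downward; lengths in mm; the calibration is good to about 2 mm. A picture is of the moment at which its call begins.
- sign_off(): hands the job in, once; it reports no verdict.
The state is a dict: "time_s": time; "joint_pos": joint angles; "qvel": joint speeds; "joint_torque": joint torques, N m; "tool_pos": TCP position; "ee_rot": TCP orientation; "contact_force": force on the tool from outside, world axes, zero at the start; "ft_torque": the same for the moment, N m; "opening": finger opening in mm.
Only numpy, scipy, OpenCV 4.12 (cv2) and the standard library are available. Lean on these libraries where they do the work, as an engineer would, in place of code of your own. Each camera call takes 0.05 s, during which the arm holds its last target. There are 200 camera calls.

## Working session

There is one attempt and no reset: what is moved stays moved. The work goes in short steps, Python scripts to look and compute and a tool call to move; the robot and the scene stay as the last step left them, time stands still between calls to the robot, and variables do not carry over. Pictures are saved under pics/ and viewed, about 8 in all and at most 12, crops included, and the job is handed in when it is done.

Besides the shell and the picture viewer there is one more tool, called as a command line: name --argument value ..., lists and objects as JSON in quotes. apply_moves: Moves the arm, as the interface text tells. Its arguments: {"type":"object","properties":{"plan":{"type":"array"},"force":{"type":"number"}},"required":["plan"]}

```bash
mkdir -p pics
python3 - <<'E'
from cell import *
import cv2,numpy as np
s=sense();print(s)
for n in("top","side"):
    f=grab_frame(n);np.savez(f"pics/{n}0.npz",**f)
    cv2.imwrite(f"pics/{n}0.png",cv2.resize(f["img"][:,:,::-1],(800,600),interpolation=cv2.INTER_CUBIC))
    print(n,f["fx"],f["cx"],f["cy"],f["R"],f["t"])
E
```

```text
{'time_s': 0.0, 'joint_pos': array([-1.35556927e+00,  4.80834774e-01,  1.59684933e+00, -4.71029172e-05,
        1.06510980e+00, -4.66052990e-02]), 'qvel': array([-0.00226654,  0.00023858,  0.00048933,  0.0004452 ,  0.00015074,
       -0.00025548]), 'joint_torque': array([ 8.95410951e-03, -9.50624871e+01, -4.30194676e+01,  7.28308860e-04,
        1.19753386e-02, -1.05479730e-04]), 'tool_pos': array([ 168.16896954, -627.45117168,  230.67963645]), 'ee_rot': array([-3.14039079e+00, -1.48290474e-05,  2.61855192e-01]), 'contact_force': array([ 0.067635  , -1.10715585,  1.08801399]), 'ft_torque': array([ 0.03257647, -0.05947624, -0.0090524 ]), 'opening': 85.42050181210534}
top 475.61646518112656 286.7943797740228 208.49832441194957 [[-0.00558762 -0.99998191  0.00222539]
 [-0.99838336  0.00545278 -0.05657678]
 [ 0.05656362 -0.00253792 -0.99839577]] [  34.18067432  589.33069031 1395.04206906]
side 393.6727499101018 284.11338458439576 211.09183463778558 [[-8.99103061e-01 -4.37736959e-01  1.98102404e-04]
 [-3.33759652e-01  6.85242767e-01 -6.47338277e-01]
 [ 2.83228141e-01 -5.82089946e-01 -7.62202805e-01]] [525.58582671 207.50649402 774.02204452]
```

View pics/top0.png

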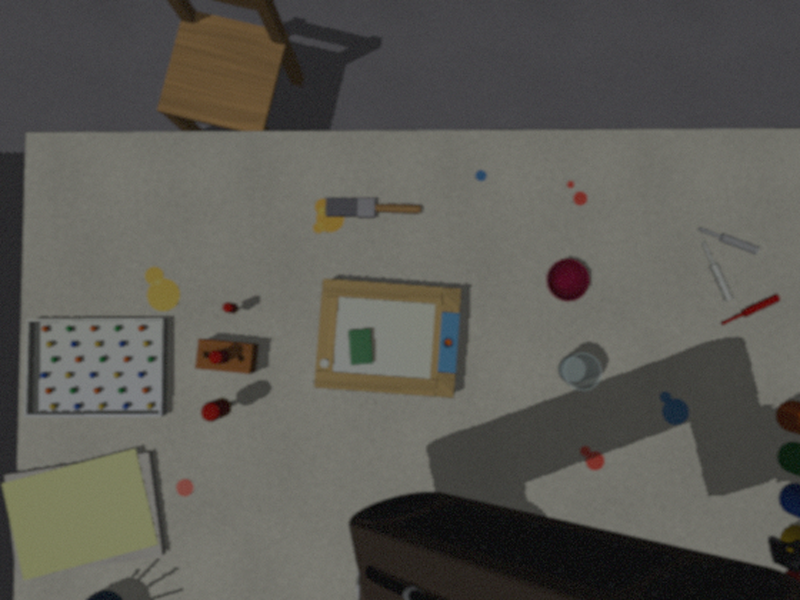

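View pics/side0.png

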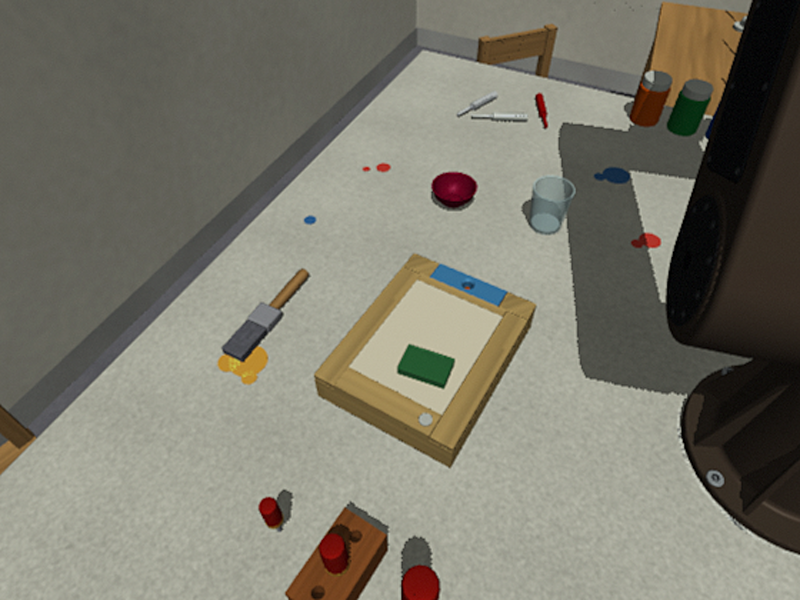

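The top view shows the box with the blue drawer facing right (world −y), and its orange button at (448,342). The block is at (226,356) with the pin in its middle hole. Look-alikes stand at (213,410), which is larger, and (230,307), which is smaller. The way out for the drawer is clear: the tumbler is at (580,370). The side view agrees.

```bash
cat > h.py <<'E'
import numpy as np,cv2
def ray(f,u,v,z):
    R,t=f["R"],f["t"];c=-R.T@t
    d=R.T@np.array([(u-f["cx"])/f["fx"],(v-f["cy"])/f["fy"],1.])
    return c+d*(z-c[2])/d[2]
def blobs(m,amin=6):
    n,l,s,c=cv2.connectedComponentsWithStats(m.astype(np.uint8))
    return [(c[i],s[i],l==i) for i in range(1,n) if s[i][4]>=amin]
E
python3 - <<'E'
import cell;print([n for n in dir(cell) if n[0]!='_'],getattr(cell,'grasp_offset',None))
from h import *
for n in("top","side"):
    f=dict(np.load(f"pics/{n}0.npz"));im=f["img"];h=cv2.cvtColor(im,cv2.COLOR_RGB2HSV);H,S,V=[h[...,i].astype(int) for i in range(3)]
    red=((H<5)|(H>174))&(S>180)&(V>60)
    org=(H>=5)&(H<14)&(S>150)&(V>100)
    blue=(H>98)&(H<115)&(S>130)
    for nm,m,z in(("red",red,120),("org",org,48),("blue",blue,62)):
        for c,s,l in blobs(m,4):
            if n=="top" and not(130<c[0]<340 and 190<c[1]<310):continue
            if n=="side" and c[1]<170:continue
            d=f["depth"][l];d=d[d>0]
            extra=""
            if nm=="blue":
                r=cv2.minAreaRect(np.argwhere(l)[:,::-1].astype(np.float32))
                p=np.array([ray(f,*q,62)[:2] for q in cv2.boxPoints(r)]);extra=p.round(1).tolist()
            print(n,nm,c.round(1),s[:5],ray(f,*c,z).round(1),np.median(d) if len(d) else 0,extra)
f=dict(np.load("pics/top0.npz"));a=cv2.resize(f["img"][205:305,130:230,::-1],(600,600),interpolation=cv2.INTER_CUBIC)
g=dict(np.load("pics/side0.npz"));cv2.imwrite("pics/c1.png",cv2.convertScaleAbs(a,alpha=1.8))
E
```

```text
['IKError', 'grab_frame', 'grasp_offset', 'sense', 'sign_off'] 18.700000000000003
top red [159.8 214.9] [157 213   6   5  23] [567.9 380.1 120. ] 1340.2999 
top red [150.5 249.5] [146 246   9   8  51] [473.5 404.7 120. ] 1300.856 
top red [147.4 287.8] [142 282  12  12 102] [369.6 412.  120. ] 1265.0494 
top org [313.5 239. ] [313 238   2   3   6] [499.  -45.7  48. ] 1378.2888 
top blue [313.9 239.7] [308 220  12  40 285] [497. -46.  62.] 1361.3362 [[443.1, -27.7], [555.1, -37.3], [552.9, -64.7], [440.9, -55.0]]
side red [188.  357.5] [182 348  14  20 186] [550.7 405.6 120. ] 643.46216 
side red [232.7 386.6] [223 373  19  28 387] [467.5 412.2 120. ] 581.6159 
side red [293.9 408.4] [282 396  25  24 524] [374.6 399.7 120. ] 528.45807 
side org [236.7 394.9] [ 200  357   70   63 1484] [472.4 405.4  48. ] 623.2007 
side blue [328.  198.7] [302 185  53  29 541] [495.2 -44.   62. ] 896.01984 [[556.4, -33.2], [560.5, -66.8], [437.0, -55.0], [435.7, -23.1]]
```

View pics/c1.png

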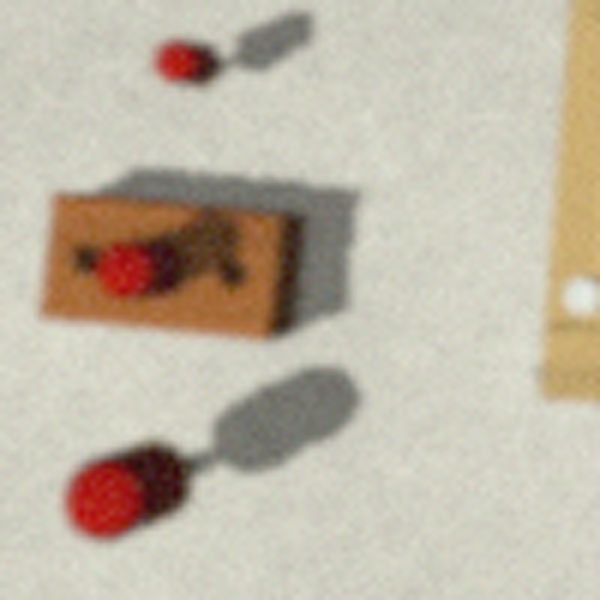

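The pin handle top is near (473,405), the holes run along about −y with a yaw of −0.085, and the recess is near (498,−45). I'll start moving: swing over the box first.

apply_moves --plan '[[[0,0.04,-0.03,0,0,0,0.115],[0,0.035,-0.035,0,0,0,0.115],[0,0.03,-0.04,0,0,0,0.115],[0,0.03,-0.04,0,0,0,0],[0,0.03,-0.04,0,0,0,0],[0,0.03,-0.04,0,0,0,0],[0,0.03,-0.04,0,0,0,0],[0,0.03,-0.04,0,0,0,0],[0,0.03,-0.04,0,0,0,0],[0,0.03,-0.04,0,0,0,0],[0,0.03,-0.04,0,0,0,0],[0,0.03,-0.04,0,0,0,0]]]' --force 60

```text
time_s: 1.3
tool_pos: [558.1, -175.1, 227.9]
ee_rot: [-3.14, 0.003, -0.106]
contact_force: [0.5, -1.2, 0.2]
opening: 85.4
```

apply_moves --plan '[[[0,-0.012,-0.048,0,0,0,0],[0,-0.012,-0.048,0,0,0,0],[0,-0.012,-0.048,0,0,0,0],[0,-0.012,-0.048,0,0,0,0],[0,-0.012,-0.048,0,0,0,0],[0,-0.012,-0.048,0,0,0,0],[0,-0.012,-0.048,0,0,0,0],[0,-0.012,-0.048,0,0,0,0],[0,-0.012,-0.048,0,0,0,0],[0,-0.012,-0.048,0,0,0,0],[0,-0.012,-0.048,0,0,0,0],[0,-0.012,-0.048,0,0,0,-0.02]]]'

```text
time_s: 2.5
tool_pos: [474.7, 419.1, 226.4]
ee_rot: [-3.141, 0.003, -0.085]
contact_force: [0.7, 0.8, 0.4]
opening: 85.5
```

```bash
cat >> h.py <<'E'
def go(s,target,psi=None):
    p=s["tool_pos"];y=s["ee_rot"][2];d=np.array(target,float)-p
    c,sn=np.cos(y),np.sin(y)
    print("t",round(s["time_s"],2),"p",p.round(1),"rpy",np.round(s["ee_rot"],3),"F",s["contact_force"].round(1),"op",round(s["opening"],1),
      "move tx ty tz",round(d[0]*c+d[1]*sn,1),round(d[0]*sn-d[1]*c,1),round(-d[2],1),"wz",None if psi is None else round(y-psi,3))
E
python3 - <<'E'
from cell import *
from h import *
f=dict(np.load("pics/top0.npz"))
k=lambda x,y:(130+(x+.5)/6-.5,205+(y+.5)/6-.5)
print("handle top",ray(f,*k(127,268),120),"holes",ray(f,*k(85,260),58),ray(f,*k(232,272),58))
print("box opal corners", [ray(f,u*.7,v*.7,62)[:2].round(1) for u,v in((461,287),(454,397),(324,279),(316,388))])
go(sense(),(473,406,75),-.085)
f=grab_frame("side");np.savez("pics/side1.npz",**f)
cv2.imwrite("pics/side1.png",cv2.resize(f["img"][:,:,::-1],(800,600)))
E
```

```text
handle top [474.0365018  403.94818984 120.        ] holes [476.2675232  441.57272085  58.        ] [470.1580263  371.35526593  58.        ]
box opal corners [array([608.3, -72.3]), array([388.4, -56.2]), array([625.9, 203.4]), array([407.8, 219. ])]
t 2.5 p [474.7 419.1 226.4] rpy [-3.141e+00  3.000e-03 -8.500e-02] F [0.7 0.8 0.4] op 85.5 move tx ty tz -0.6 13.2 151.4 wz -0.0
```

View pics/side1.png

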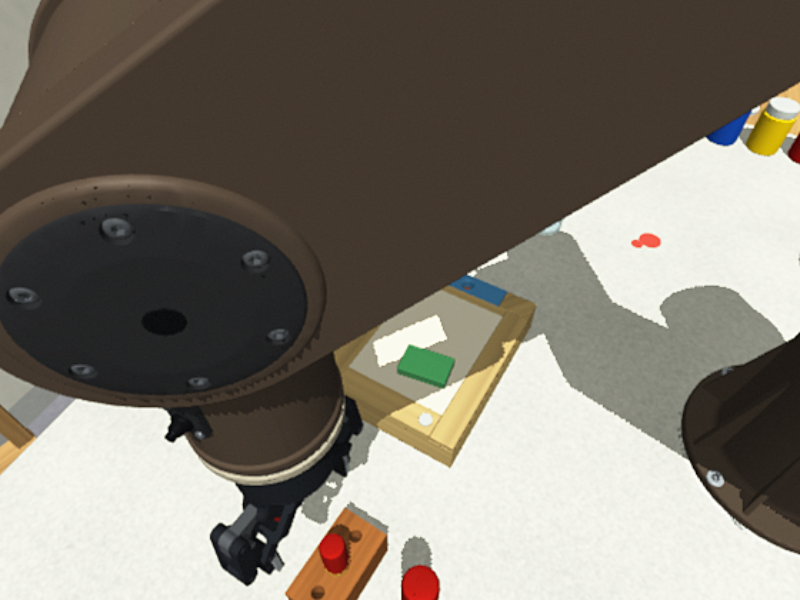

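Side view: the gripper is above the block, whose pin is at (333,550) in full view. The recess is still visible at (468,287). I'll descend and grip.

apply_moves --plan '[[[0,0,0.013,0.04,0,0,0],[0,0,0,0.045,0,0,0],[0,0,0,0.04,0,0,0],[0,0,0,0.025,0,0,0],[0,0,0,0,0,0,0]]]'

```text
time_s: 3.05
tool_pos: [470.9, 418.5, 71.4]
ee_rot: [-3.136, 0.001, -0.075]
contact_force: [-1.3, 0.5, 0.5]
opening: 85.6
```

Run:
```python
from cell import *
from h import *
go(sense(),(473.5,405.5,75),-.085)
```

```text
t 3.05 p [470.9 418.5  71.4] rpy [-3.136e+00  1.000e-03 -7.500e-02] F [-1.3  0.5  0.5] op 85.6 move tx ty tz 3.6 12.7 -3.6 wz 0.01
```

apply_moves --plan '[[[0,0.003,0.013,-0.003,0,0,0],[0,0,0,0,0,0,0]]]'

```text
time_s: 3.25
tool_pos: [473.0, 404.4, 75.3]
ee_rot: [-3.136, 0.002, -0.074]
contact_force: [0.0, -0.5, -0.1]
opening: 85.3
```

Run:
```python
from cell import *
from h import *
go(sense(),(473.5,405.5,75),-.075)
```

```text
t 3.25 p [473.  404.4  75.3] rpy [-3.136e+00  2.000e-03 -7.400e-02] F [ 0.  -0.5 -0.1] op 85.3 move tx ty tz 0.4 -1.2 0.3 wz 0.001
```

apply_moves --plan '[[[1,0,0,0,0,0,0],[1,0,0,0,0,0,0],[1,0,0,0,0,0,0],[1,0,0,0,0,0,0],[1,0,0,0,0,0,0],[1,0,0,0,0,0,0],[1,0,0,0,0,0,0],[1,0,0,0,0,0,0]]]' --force 60

```text
time_s: 4.05
tool_pos: [475.4, 405.7, 80.3]
ee_rot: [-3.132, -0.003, -0.075]
contact_force: [-0.1, -0.6, -0.4]
opening: 27.0
```

apply_moves --plan '[[[1,0,0,-0.01,0,0,0],[1,0,0,-0.02,0,0,0],[1,0,0,-0.03,0,0,0],[1,0,0,-0.03,0,0,0],[1,0,0,-0.02,0,0,0],[1,0,0,0,0,0,0],[1,0,0,0,0,0,0]]]'

```text
time_s: 4.75
tool_pos: [474.4, 404.2, 196.8]
ee_rot: [-3.132, -0.002, -0.075]
contact_force: [0.2, -0.2, -1.6]
opening: 26.5
```

Run:
```python
from cell import *
from h import *
go(sense(),(498,-46,190),-.07)
f=grab_frame("side");np.savez("pics/side2.npz",**f)
cv2.imwrite("pics/side2.png",cv2.resize(f["img"][:,:,::-1][300:420,130:330],(800,480),interpolation=cv2.INTER_CUBIC))
```

```text
t 4.75 p [474.4 404.2 196.8] rpy [-3.132e+00 -2.000e-03 -7.500e-02] F [ 0.2 -0.2 -1.6] op 26.5 move tx ty tz 57.2 447.2 6.8 wz -0.005
```

View pics/side2.png

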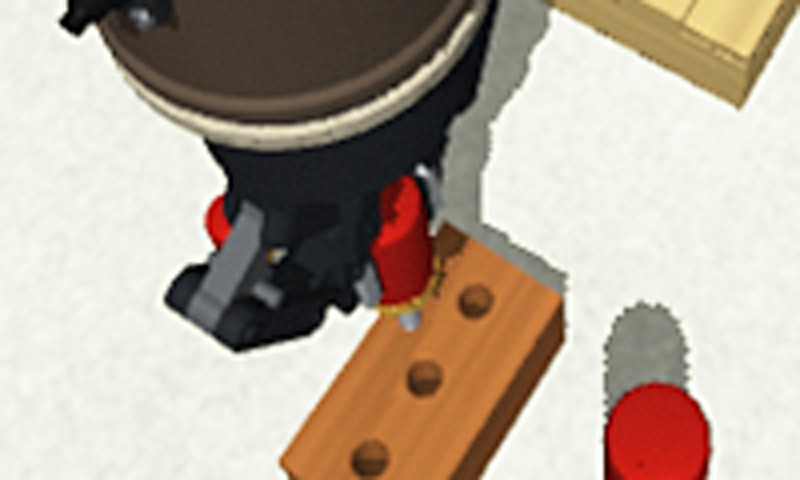

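The side crop shows the pin hanging upright in the jaws with its tip at about crop (410,330). The empty middle hole is at (425,378). Next I'll carry it to above the recess.

apply_moves --plan '[[[1,0.006,0.045,0,0,0,0],[1,0.006,0.045,0,0,0,0],[1,0.006,0.045,0,0,0,0],[1,0.006,0.045,0,0,0,0],[1,0.006,0.045,0,0,0,0],[1,0.006,0.045,0,0,0,0],[1,0.006,0.045,0,0,0,0],[1,0.006,0.045,0,0,0,0],[1,0.006,0.045,0,0,0,0],[1,0.003,0.02,0,0,0,0],[1,0,0,0,0,0,0],[1,0,0,0,0,0,0]]]'

```text
time_s: 6.0
tool_pos: [493.9, -39.3, 181.6]
ee_rot: [-3.135, 0.013, -0.073]
contact_force: [0.2, 1.2, -0.8]
opening: 26.8
```

Run:
```python
from cell import *
from h import *
f=dict(np.load("pics/side2.npz"))
k=lambda x,y:(130+(x+.5)/4-.5,300+(y+.5)/4-.5)
print("tip",ray(f,*k(410,330),124),"hole",ray(f,*k(425,378),58))
go(sense(),(498,-46,190),-.07)
f=grab_frame("side");np.savez("pics/side3.npz",**f)
cv2.imwrite("pics/side3.png",cv2.resize(f["img"][:,:,::-1][80:280,230:430],(800,800),interpolation=cv2.INTER_CUBIC)[:600])
```

```text
tip [470.38713026 408.10444157 124.        ] hole [471.854471   406.93305169  58.        ]
t 6.0 p [493.9 -39.3 181.6] rpy [-3.135  0.013 -0.073] F [ 0.2  1.2 -0.8] op 26.8 move tx ty tz 4.5 6.4 -8.4 wz -0.003
```

View pics/side3.png

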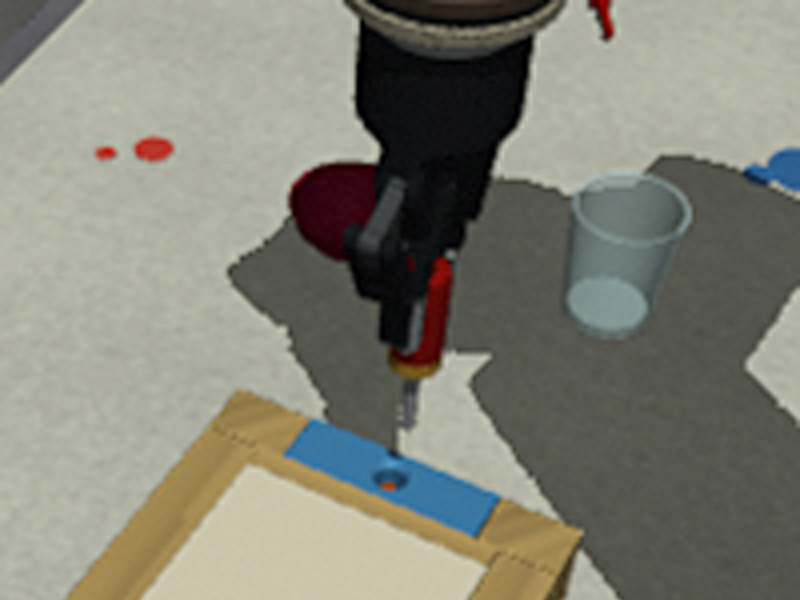

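Run:
```python
from cell import *
from h import *
f=dict(np.load("pics/side3.npz"))
k=lambda x,y:(230+(x+.5)/4-.5,80+(y+.5)/4-.5)
print("recess",ray(f,*k(390,480),62))
for z in(104,109,114):print("tip",z,ray(f,*k(407,430),z))
for z in (123,128): print("handle bottom ctr~",ray(f,*k(415,368),z+36))
R,t=f["R"],f["t"]
print([ray(f,*k(x,y),62)[:2].round(1) for x,y in((313,420),(499,496),(472,536),(287,454))])
g=grab_frame("top");np.savez("pics/top3.npz",**g)
h=cv2.cvtColor(g["img"],cv2.COLOR_RGB2HSV);m=(h[...,0]>98)&(h[...,0]<115)&(h[...,1]>130);print("top blue visible",m[210:270,300:330].sum())
```

```text
recess [496.04944354 -40.50898057  62.        ]
tip 104 [490.43263121 -41.93538133 104.        ]
tip 109 [489.07945065 -37.25643658 109.        ]
tip 114 [487.72627009 -32.57749183 114.        ]
handle bottom ctr~ [488.08807479 -33.47156055 159.        ]
handle bottom ctr~ [486.62395321 -28.41216864 164.        ]
[array([554.2, -64.7]), array([436.6, -56. ]), array([440.1, -21.8]), array([556.7, -33.3])]
top blue visible 0
```

The side view shows the tip at (407,428) in the crop and the recess mouth at (390,480). The offset is about (+7,−5) mm. I'll correct it, level the tool and lower to just above the mouth.

apply_moves --plan '[[[1,0.004,0.003,0.01,-0.006,0.013,0],[1,0.004,0.002,0.015,0,0,0],[1,0,0,0.01,0,0,0],[1,0,0,0.004,0,0,0],[1,0,0,0,0,0,0]]]'

```text
time_s: 6.6
tool_pos: [501.5, -38.8, 141.1]
ee_rot: [-3.14, -0.0, -0.064]
contact_force: [-0.3, -0.9, 0.3]
opening: 26.6
```

Run:
```python
from cell import *
from h import *
go(sense(),(501,-45,140),-.07)
f=grab_frame("side");np.savez("pics/side4.npz",**f)
cv2.imwrite("pics/side4.png",cv2.resize(f["img"][:,:,::-1][140:230,280:380],(800,720),interpolation=cv2.INTER_CUBIC)[:600])
```

```text
t 6.6 p [501.5 -38.8 141.1] rpy [-3.14  -0.    -0.064] F [-0.3 -0.9  0.3] op 26.6 move tx ty tz -0.1 6.2 1.1 wz 0.006
```

View pics/side4.png

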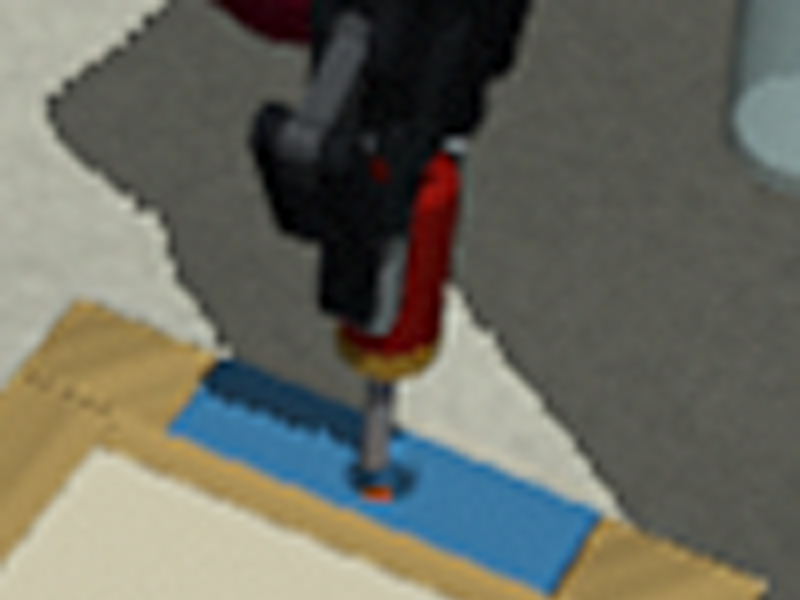

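The tip at crop (373,472) is almost over the mouth (379,480) but about 5 mm short along −y. I'll shift it and go in gently.

apply_moves --plan '[[[1,0,0.005,0,0,0,0],[1,0,0,0,0,0,0],[1,0,0,0.005,0,0,0],[1,0,0,0.005,0,0,0],[1,0,0,0.003,0,0,0],[1,0,0,0,0,0,0]]]'

```text
time_s: 7.25
tool_pos: [501.9, -44.3, 128.7]
ee_rot: [-3.14, -0.003, -0.064]
contact_force: [0.0, 0.2, -0.9]
opening: 27.1
```

Run:
```python
from cell import *
from h import *
go(sense(),(501,-44,130),-.07)
f=grab_frame("side");np.savez("pics/side5.npz",**f)
cv2.imwrite("pics/side5.png",cv2.resize(f["img"][:,:,::-1][170:220,300:360],(720,600),interpolation=cv2.INTER_CUBIC)[:600])
```

```text
t 7.25 p [501.9 -44.3 128.7] rpy [-3.14e+00 -3.00e-03 -6.40e-02] F [ 0.   0.2 -0.9] op 27.1 move tx ty tz -0.9 -0.2 -1.3 wz 0.006
```

View pics/side5.png

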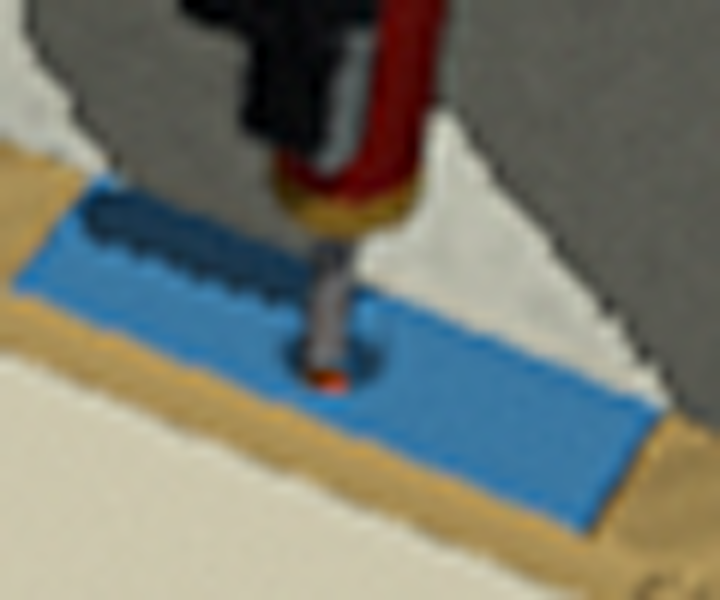

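The pin is inside the mouth, slightly left of centre (325 against 337). I'll nudge it and press down step by step.

apply_moves --plan '[[[1,-0.0015,0.001,0,0,0,0],[1,0,0,0.004,0,0,0],[1,0,0,0.004,0,0,0],[1,0,0,0,0,0,0]]]'

```text
time_s: 7.7
tool_pos: [500.3, -45.3, 120.4]
ee_rot: [-3.14, -0.003, -0.064]
contact_force: [0.5, 0.4, -0.8]
opening: 26.3
```

apply_moves --plan '[[[1,0,0,0.003,0,0,0],[1,0,0,0,0,0,0]]]'

```text
time_s: 7.9
tool_pos: [500.5, -45.3, 117.2]
ee_rot: [-3.14, -0.003, -0.064]
contact_force: [0.7, -0.4, 2.4]
opening: 26.8
```

apply_moves --plan '[[[1,0,0,0.002,0,0,0],[1,0,0,0,0,0,0]]]'

```text
time_s: 8.1
tool_pos: [500.7, -45.3, 115.2]
ee_rot: [-3.14, -0.004, -0.064]
contact_force: [-0.5, 0.2, 3.7]
opening: 26.4
```

apply_moves --plan '[[[1,0,0,0.0015,0,0,0],[1,0,0,0,0,0,0]]]'

```text
time_s: 8.3
tool_pos: [500.7, -45.3, 113.8]
ee_rot: [-3.14, -0.004, -0.064]
contact_force: [-1.2, 0.6, 4.7]
opening: 26.7
```

apply_moves --plan '[[[1,0,0,0,0,0,0]]]'

```text
time_s: 8.4
tool_pos: [500.8, -45.3, 113.8]
ee_rot: [-3.14, -0.004, -0.064]
contact_force: [-0.3, 0.1, 3.6]
opening: 26.9
```

apply_moves --plan '[[[1,0,0,0.001,0,0,0],[1,0,0.004,0,0,0,0],[1,0,0.004,0,0,0,0],[1,0,0.004,0,0,0,0],[1,0,0.004,0,0,0,0]]]'

```text
time_s: 8.9
tool_pos: [499.9, -61.8, 112.9]
ee_rot: [-3.14, -0.004, -0.064]
contact_force: [-1.0, 2.3, 4.5]
opening: 26.6
```

The drawer follows with about 2.3 N drag, so I'll continue with the button held.

apply_moves --plan '[[[1,0,0.008,0,0,0,0],[1,0,0.008,0,0,0,0],[1,0,0.008,0,0,0,0],[1,0,0.008,0,0,0,0],[1,0,0.008,0,0,0,0],[1,0,0.008,0,0,0,0],[1,0,0.006,0,0,0,0]]]'

```text
time_s: 9.6
tool_pos: [495.9, -120.9, 112.8]
ee_rot: [-3.14, -0.004, -0.065]
contact_force: [0.2, 2.5, 4.7]
opening: 26.6
```

apply_moves --plan '[[[1,0,0.004,0,0,0,0],[1,0,0.004,0,0,0,0],[1,0,0.003,0,0,0,0]]]'

```text
time_s: 9.9
tool_pos: [495.0, -133.4, 112.8]
ee_rot: [-3.14, -0.004, -0.066]
contact_force: [-1.6, 2.9, 6.2]
opening: 26.7
```

apply_moves --plan '[[[1,0,0.003,0,0,0,0],[1,0,0,0,0,0,0]]]'

```text
time_s: 10.1
tool_pos: [494.6, -135.6, 112.8]
ee_rot: [-3.137, -0.004, -0.067]
contact_force: [1.1, 11.0, 6.8]
opening: 26.7
```

apply_moves --plan '[[[1,0,0.0015,0,0,0,0],[1,0,0,0,0,0,0]]]'

```text
time_s: 10.3
tool_pos: [494.5, -135.4, 112.8]
ee_rot: [-3.135, -0.003, -0.068]
contact_force: [1.9, 6.8, 4.3]
opening: 27.1
```

It is at the stop: no further travel and the force is rising. I'll back off within the hole's slack and lift straight out.

apply_moves --plan '[[[1,0,-0.004,0,-0.005,0,0],[1,0,0,0,0,0,0],[1,0,0,-0.01,0,0,0],[1,0,0,-0.015,0,0,0],[1,0,0,-0.03,0,0,0],[1,0,0,-0.03,0,0,0],[1,0,0,0,0,0,0]]]'

```text
time_s: 11.0
tool_pos: [493.5, -131.9, 201.7]
ee_rot: [-3.141, -0.0, -0.067]
contact_force: [-0.3, -0.2, -1.5]
opening: 26.8
```

Run:
```python
from cell import *
from h import *
go(sense(),(474,405,200),-.073)
f=grab_frame("side");np.savez("pics/side6.npz",**f)
cv2.imwrite("pics/side6.png",cv2.resize(f["img"][:,:,::-1][80:260,240:440],(800,720),interpolation=cv2.INTER_CUBIC)[:600])
```

```text
t 11.0 p [ 493.5 -131.9  201.7] rpy [-3.141 -0.    -0.067] F [-0.3 -0.2 -1.5] op 26.8 move tx ty tz -55.1 -534.4 1.7 wz 0.006
```

View pics/side6.png

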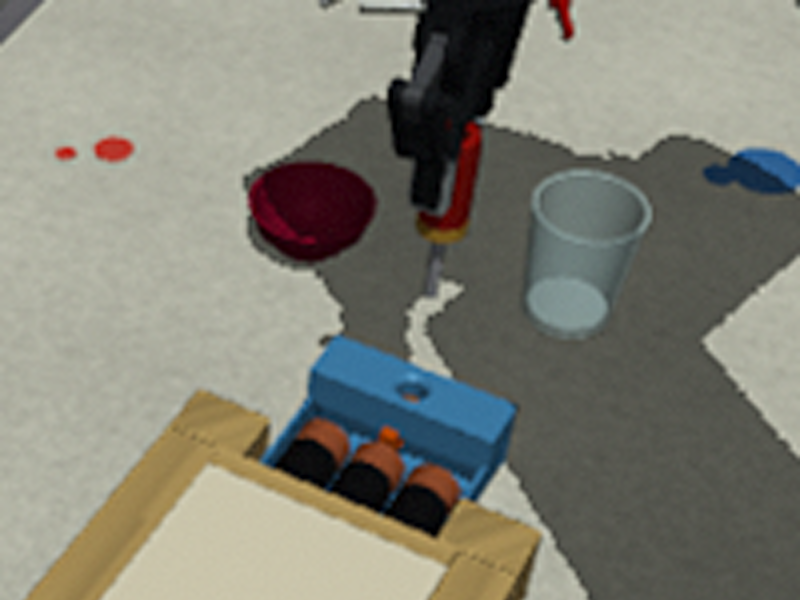

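The side view shows the drawer out with the three cells showing, the pin clear of it, and the tumbler and dish where they were. Next I'll carry the pin back to the block.

apply_moves --plan '[[[1,-0.005,-0.047,0,0,0,0],[1,-0.005,-0.047,0,0,0,0],[1,-0.005,-0.047,0,0,0,0],[1,-0.005,-0.047,0,0,0,0],[1,-0.005,-0.047,0,0,0,0],[1,-0.005,-0.047,0,0,0,0],[1,-0.005,-0.047,0,0,0,0],[1,-0.005,-0.047,0,0,0,0],[1,-0.005,-0.047,0,0,0,0],[1,-0.005,-0.047,0,0,0,0],[1,-0.005,-0.04,0,0,0,0],[1,0,0,0,0,0,0]]]'

```text
time_s: 12.25
tool_pos: [466.6, 396.5, 190.6]
ee_rot: [3.136, 0.011, -0.072]
contact_force: [0.6, -0.2, 0.4]
opening: 26.8
```

Run:
```python
from cell import *
from h import *
go(sense(),(474.7,405,160),-.075)
```

```text
t 12.25 p [466.6 396.5 190.6] rpy [ 3.136  0.011 -0.072] F [ 0.6 -0.2  0.4] op 26.8 move tx ty tz 7.5 -9.1 30.6 wz 0.003
```

apply_moves --plan '[[[1,0.0075,-0.009,0.015,0.0055,0.011,0],[1,0,0,0.015,0,0,0],[1,0,0,0.015,0,0,0],[1,0,0,0,0,0,0],[1,0,0,0,0,0,0]]]'

```text
time_s: 12.75
tool_pos: [472.0, 403.7, 139.6]
ee_rot: [3.136, 0.004, -0.068]
contact_force: [1.1, -0.4, -0.8]
opening: 26.8
```

Run:
```python
from cell import *
from h import *
go(sense(),(474.7,405,140),-.075)
f=grab_frame("side");np.savez("pics/side7.npz",**f)
cv2.imwrite("pics/side7.png",cv2.resize(f["img"][:,:,::-1][330:420,180:300],(800,600),interpolation=cv2.INTER_CUBIC)[:600])
```

```text
t 12.75 p [472.  403.7 139.6] rpy [ 3.136  0.004 -0.068] F [ 1.1 -0.4 -0.8] op 26.8 move tx ty tz 2.6 -1.5 -0.4 wz 0.007
```

View pics/side7.png

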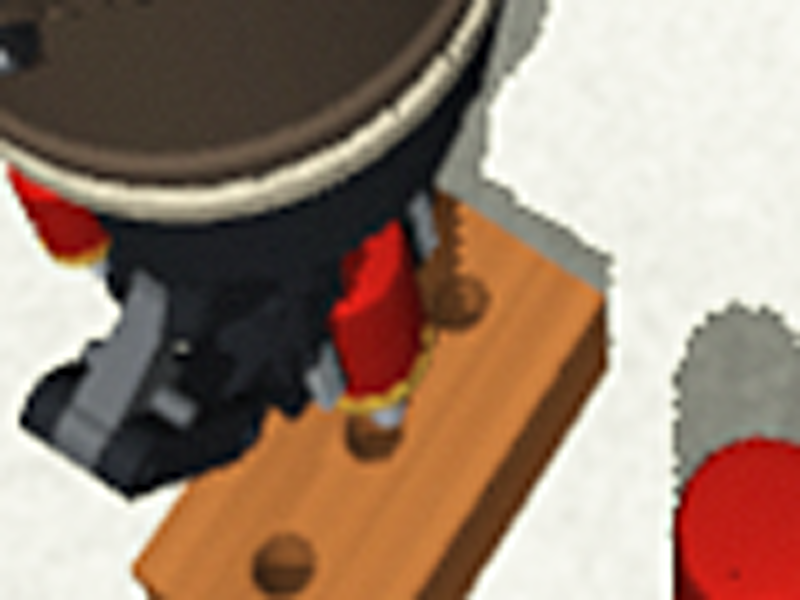

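Run:
```python
from h import *
f=dict(np.load("pics/side7.npz"))
q=800/120
k=lambda x,y:(180+(x+.5)/q-.5,330+(y+.5)/q-.5)
print("hole",ray(f,*k(373,432),58),ray(f,*k(459,300),58),ray(f,*k(285,564),58))
for z in(63,67,71):print("tip",z,ray(f,*k(388,420),z))
```

```text
hole [472.16467258 407.50021309  58.        ] [468.69897864 371.82854055  58.        ] [475.84082977 441.25518598  58.        ]
tip 63 [469.2044066  404.60738241  63.        ]
tip 67 [468.31741606 405.41695417  67.        ]
tip 71 [467.43042552 406.22652593  71.        ]
```

The tip at crop (388,422) is about (3.5,2) mm from the middle hole (373,432), which agrees with the pose recorded at pick-up. I'll correct and lower in small steps.

apply_moves --plan '[[[1,0.003,-0.002,0,0.0055,0.003,0],[1,0,0,0,0,0,0],[1,0,0,0.006,0,0,0],[1,0,0,0.006,0,0,0],[1,0,0,0.004,0,0,0],[1,0,0,0,0,0,0]]]'

```text
time_s: 13.4
tool_pos: [476.4, 405.6, 124.4]
ee_rot: [-3.14, -0.001, -0.069]
contact_force: [-0.1, 0.1, -0.7]
opening: 26.5
```

apply_moves --plan '[[[1,-0.0008,0,0.005,0,0,0],[1,0,0,0.01,0,0,0],[1,0,0,0.01,0,0,0],[1,0,0,0.007,0,0,0],[1,0,0,0.004,0,0,0],[1,0,0,0,0,0,0]]]'

```text
time_s: 14.0
tool_pos: [475.1, 405.4, 84.2]
ee_rot: [-3.141, -0.0, -0.069]
contact_force: [-0.2, -0.4, -0.7]
opening: 26.7
```

apply_moves --plan '[[[1,0,0,0.002,0,0,0],[1,0,0,0.001,0,0,0],[1,0,0,0,0,0,0]]]'

```text
time_s: 14.3
tool_pos: [475.3, 405.6, 81.3]
ee_rot: [-3.14, -0.0, -0.069]
contact_force: [0.7, -0.1, -0.7]
opening: 26.4
```

apply_moves --plan '[[[1,0,0,0.0015,0,0,0],[1,0,0,0,0,0,0]]]'

```text
time_s: 14.5
tool_pos: [475.6, 405.9, 80.2]
ee_rot: [-3.14, -0.001, -0.069]
contact_force: [0.9, 0.2, -0.3]
opening: 26.7
```

apply_moves --plan '[[[1,0,0,0.001,0,0,0],[1,0,0,0,0,0,0]]]'

```text
time_s: 14.7
tool_pos: [475.9, 406.1, 80.2]
ee_rot: [-3.139, -0.002, -0.069]
contact_force: [0.1, 0.5, -0.7]
opening: 26.8
```

apply_moves --plan '[[[1,0,0,0.0015,0,0,0],[1,0,0,0,0,0,0]]]'

```text
time_s: 14.9
tool_pos: [476.3, 406.4, 80.3]
ee_rot: [-3.138, -0.003, -0.069]
contact_force: [0.1, 0.4, -1.2]
opening: 27.1
```

The descent stops at z≈80.2, exactly the height at which the pin was picked up, so the shoulder is on the block. I'll release and lift.

apply_moves --plan '[[[0,0,0,0,0,0,0],[0,0,0,0,0,0,0],[0,0,0,0,0,0,0],[0,0,0,0,0,0,0],[0,0,0,0,0,0,0],[0,0,0,0,0,0,0]]]'

```text
time_s: 15.5
tool_pos: [476.3, 406.4, 79.9]
ee_rot: [-3.138, -0.003, -0.069]
contact_force: [-0.6, 0.2, 0.0]
opening: 85.5
```

apply_moves --plan '[[[0,0,0,-0.02,0,0,0],[0,0,0,-0.03,0,0,0],[0,0,0,-0.04,0,0,0],[0,0,0,-0.04,0,0,0],[0,0.045,0,0,0,0,0],[0,0.045,0,0,0,0,0],[0,0.045,0,0,0,0,0],[0,0.04,0,0,0,0,0],[0,0,0,0,0,0,0],[0,0,0,0,0,0,0]]]'

```text
time_s: 16.5
tool_pos: [655.6, 392.8, 215.3]
ee_rot: [-3.139, -0.003, -0.067]
contact_force: [-0.2, 0.4, 0.4]
opening: 85.3
```

Run:
```python
from cell import *
from h import *
go(sense(),(474.7,405,140),-.075)
a=[]
f=grab_frame("side");np.savez("pics/side8.npz",**f)
cv2.imwrite("pics/side8.png",cv2.resize(f["img"][:,:,::-1],(800,600),interpolation=cv2.INTER_CUBIC))
im=f["img"];h=cv2.cvtColor(im,cv2.COLOR_RGB2HSV).astype(int)
for c,s,l in blobs(((h[...,0]<5)|(h[...,0]>174))&(h[...,1]>180)&(h[...,2]>60),100):print(c.round(1),s)
```

```text
t 16.5 p [655.6 392.8 215.3] rpy [-3.139e+00 -3.000e-03 -6.700e-02] F [-0.2  0.4  0.4] op 85.3 move tx ty tz -181.3 -0.0 75.3 wz 0.008
[452.6 168.3] [442 164  20   9 125]
[188.5 357.6] [182 348  14  20 203]
[232.4 386.8] [223 373  19  28 406]
[293.8 408.6] [281 396  26  24 538]
```

View pics/side8.png

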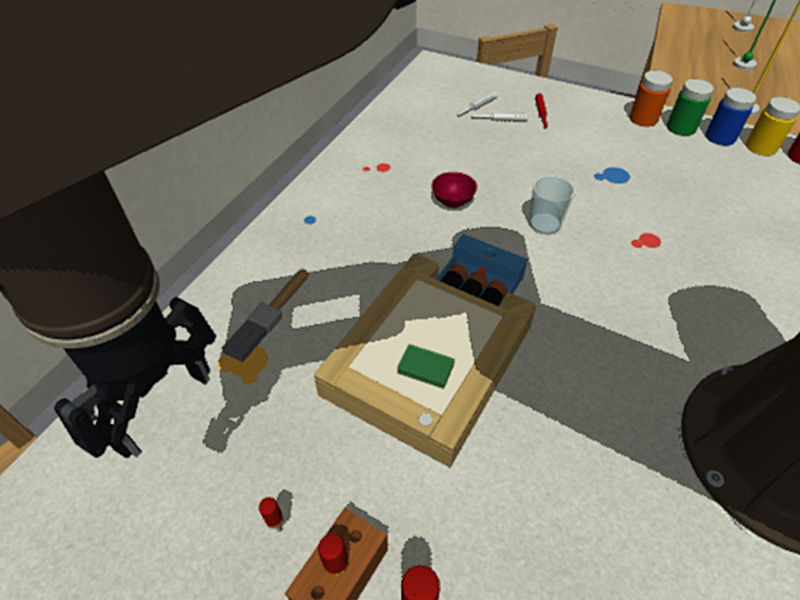

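Run:
```python
from cell import *
from h import *
f=dict(np.load("pics/side6.npz"));g=dict(np.load("pics/side3.npz"))
a=ray(f,240+412.5/4-.5,80+389.5/4-.5,62);b=ray(g,230+390.5/4-.5,80+480/4-.5,62);print(a,b,np.linalg.norm(a-b))
print(sense()["qvel"].round(3));print(sign_off())
```

```text
[ 490.12928516 -124.50979412   62.        ] [496.19185635 -40.86299495  62.        ] 83.86621357963422
[ 0.014 -0.018  0.026  0.003 -0.003  0.002]
the job is handed in; nothing more can be done
None
```

The job is done and handed in at about 16.5 s of the 51 s allowed. The pin pressed the button about 6 mm and held it down while it pushed the drawer out to its stop. I then lifted the pin clear, so the button could spring back, and stood it back in the middle hole.

**Drawer:** The camera measured 84 mm of travel against the nominal 85 mm, which is within measuring error. At the end the drawer would go no further and the push force rose from about 2.5 N to 11 N.

**Pin:** In the final side view the red handle is within 0.3 pixel of where it started and has the same outline. The handle was released at the same height at which it was gripped.

**Other objects:** The tumbler, dish, brush, tile and look-alike pins appear unmoved in the last picture.

**Checks that were weak:**
- When the pin's shoulder came down on the block, the wrist force showed no clear contact. I judged that it was seated from the height at which it stopped and from the final picture.
- I did not take a close look at the button after the pin was lifted out.

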